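# Set the can hold-down on a paint shaker

### The job

A paint can stands under the hold-down stop of the bench paint shaker: lower the stop gently until its foot rests on the can's lid, then lock it there by swinging the clamp lever all the way round until it lies along the arm. The stop must not be slid while it is clamped, and the cans and everything else on the counter stay where they are.

Things in the scene. Friction and masses are not known exactly. Their poses are not given: they have to be found in the camera images.
- shaker: Fixed bench paint shaker: a low grey housing 170 x 380 mm, its deck 50 mm above the counter. A dark steel column (at x 0, y +20 mm of the machine) carries a bare aluminium arm, 36 mm wide, that runs along the machine's y axis from y -148 to +42 mm, underside 190 mm and top 215 mm above the counter. A can stands on the deck under the stop (x 0, y about -120 mm); another can waits on the deck beyond the column (y about +120 mm). Origin: centre of the underside, z up.
- stop (a joint): Hold-down stop: a vertical 14 mm steel rod through the arm at machine x 0, y -120 mm, with a 46 mm round rubber foot below and a black round knob above. Value: how far it has been lowered, 0 to 0.070 m; at 0 the foot's underside is 178 mm above the counter. Friction keeps it where it is left; pushing it down takes about 5 N, pulling it up about 8 N. It starts within 12 mm of the top.
- stop_knob (a point): Centre of the flat top of the stop's knob (36 mm diameter, 22 mm high), 140 mm above the foot's underside. Can be pressed down from above with closed fingers, or gripped.
- stop_foot (a point): Centre of the underside of the stop's foot: this must come down on the lid.
- clamp (a joint): Clamp lever on top of the arm, turning about an upright pivot. Value 0 (open) to 1.55 rad (end stop, locked), clockwise seen from above as it locks. At 0 it points along the machine's -x, square to the arm; locked it lies along the arm pointing to the column (machine +y). It starts open, 0 to 0.35 rad. It needs about 2 N at its grip and stays where it is left.
- clamp_grip (a point): Centre of the top of the lever's upright black grip, a round post 18 mm in diameter, 75 mm from the pivot. The top lies 272 mm above the counter and the post stands free for 38 mm above the flat steel lever bar.
- clamp_pivot (a point): Top centre of the lever's pivot, at machine x 0, y -75 mm, 236 mm above the counter: 45 mm from the stop's rod towards the column.
- tall_can: Closed loose paint can, bare steel with a white paper label, 86 mm diameter, 98 mm high, about 0.75 kg. Origin: centre of its underside. Which of the two cans is under the stop varies.
- tall_can_lid (a point): Centre of the tall can's flat lid (its top).
- small_can: Closed loose paint can, bare steel with a white paper label, 75 mm diameter, 78 mm high, about 0.4 kg. Origin: centre of its underside.
- small_can_lid (a point): Centre of the small can's flat lid (its top).
- tester_tin: Bystander: a little tin, 60 mm diameter, 60 mm high, on the counter right of the shaker (-y). Origin: centre of its underside.
- brush: Bystander: a paint brush lying on the counter left of the shaker (+y).

How it is judged:
On the way, in this order (a step that is already met when the one before it is completed fails the run):
1. the stop's foot touches the lid of the can below it while the clamp is still open (lever below 0.6 rad) (((horizontal distance between stop_foot and tall_can_lid below 0.03 m and contact force between stop and tall_can above 0.3 N) or (horizontal distance between stop_foot and small_can_lid below 0.03 m and contact force between stop and small_can above 0.3 N)) and ((horizontal distance between stop_foot and tall_can_lid below 0.03 m and z of stop_foot in the frame of tall_can_lid below 0.002 m) or (horizontal distance between stop_foot and small_can_lid below 0.03 m and z of stop_foot in the frame of small_can_lid below 0.002 m)) and value of joint clamp below 0.6 rad), for 0.1 s.
2. the clamp lever is locked (above 1.3 rad) with the foot still on the lid (within 2 mm) (((horizontal distance between stop_foot and tall_can_lid below 0.03 m and z of stop_foot in the frame of tall_can_lid below 0.002 m) or (horizontal distance between stop_foot and small_can_lid below 0.03 m and z of stop_foot in the frame of small_can_lid below 0.002 m)) and value of joint clamp above 1.3 rad), for 0.2 s.
At the end, for the whole second after the job is handed in: The stop's foot rests on the lid of the can below it (within 2 mm), the clamp lever is locked (above 1.3 of 1.55 rad), both are at rest, both cans stand upright within 15 mm of where they stood, and the tin and the brush are within 30 mm of where they lay (all of step 2 and velocity of joint clamp below 0.05 rad/s and velocity of joint stop below 0.005 m/s and distance of each of tall_can, small_can from where it was at the start of the episode below 0.015 m and angle between each of tall_can, small_can's own z axis and vertical below 0.1 rad and linear speed of each of tall_can, small_can below 0.02 m/s and distance of each of tester_tin, brush from where it was at the start of the episode below 0.03 m); the robot touches nothing.
It fails at once if the stop is slid (faster than 30 mm/s) while the clamp is locked (above 1.0 rad) (value of joint clamp above 1 rad and (velocity of joint stop above 0.03 m/s or velocity of joint stop below -0.03 m/s)).
It fails at once if a lid is pressed with more than 60 N (contact force between stop and tall_can above 60 N or contact force between stop and small_can above 60 N).
It fails at once if a can is pushed more than 30 mm from its place (distance of any of tall_can, small_can from where it was at the start of the episode above 0.03 m).
It also fails if it takes over 45 s, if anything falls off the work surface, if the arm or the gripper's body presses on something with over 40 N, if the wrist force passes 120 N, or if a joint passes its speed limit or range.

### The arm

A 7-joint arm with a two-finger parallel gripper is mounted at the origin on the work surface. World frame = base frame: x ahead of the robot, y to its left, z up, the work surface at z = 0. Lengths are in m, angles in rad, forces in N, time in s.
With the tool pointing down it reaches from about 0.425 to 0.875 m from the base axis. Payload 4.7 kg.
Tool frame: the origin (TCP) lies at the very end of the fingers, on their centre line; the grasp point (between the pads) lies 19 mm behind it; z points along the fingers, y is the line along which they close (so a half turn about z gives the same grasp; the last joint's range is limited). The gripper opens to 87 mm and grips with 3 to 60 N. Pads are 19 mm wide; open, the fingers measure 117 mm over their backs; the gripper's body (75 mm by 190 mm) begins 51 mm behind the grasp point.
Start: joints at [-1.298, 0.321, -0.07, 1.45, 0.023, 1.371, -0.057], TCP at [0.166, 0.628, 0.223] pointing down, gripper open.
Joint ranges: [-2.86, 2.86], [-0.3, 2.09], [-1.38, 1.24], [0.06, 2.45], [-1.56, 4.7], [0.09, 2.05], [-2.69, 2.69]. Speed limits (rad/s): [2.57, 2.57, 3.14, 3.14, 3.14, 3.14, 3.14].

### API

Orientations are given as a rotation vector (axis times angle).
In Python, from rig import bot, grab_frame, workorder gives the robot as it stands.
- The arm moves only by the shell command python3 -m pendant 'ROWS' [OPENING]. ROWS is JSON, a list of rows, each a list of 4 numbers: the shift along the tool's x, y, z in units of 50 mm (1.0 is 50 mm), then the turn about the tool's z in units of 8 degrees (1.0 is 8 degrees). In form: [[tx, ty, tz, spin], ...]. A call has 1 to 8 rows; each row shifts and turns the commanded pose from where the row before left it, along the tool's axes as they then stand; what a row does not reach is not made up. A row lasts 1/8 s, in which the tool goes at most 62.5 mm and 10.7 degrees, less where a joint would pass 70% of its speed; a pose out of reach is approached as far as the arm can. A call is refused whole if a number of a shift passes 1 or a number of a turn 1, either way. A call with a gripper value outside its range is refused whole. OPENING is the closure, from 0 (fully open) to 1 (shut), set as the call begins (- or left out, the last holds). The fingers move at their own pace and stop on an object; the grip force is fixed at half the most. Time passes only in rows, so rows that do not move let the fingers close. It gives the time, the measured TCP pose, the force, the opening and the grip force at its end, in the units of the state.
- bot.get_state(): the state, without advancing time (a new reading comes with each control period).
- grab_frame(name): name is "scene" or "top" or "wrist"; returns a dict with "img" (480x640x3 uint8, red, green, blue), "K" (3x3 intrinsics, pixels), "view" (4x4, takes a point from world to camera coordinates). Camera axes: x right, y up, looking along -z (the intrinsics and any distortion apply to the point x, -y, -z); pixel columns grow to the right and rows downward; lengths in m; the calibration is good to about 2 mm. The wrist camera is an equidistant fisheye: a pixel r from the principal point sees the ray r / f radians off the axis. A picture is of the moment at which its call begins. There is no depth.
- workorder.job_done(): hands the job in; it is judged then, once.
The state is a dict: "t": time; "q": joint angles; "qvel": joint speeds; "effort": joint torques, N m; "eef_pos": TCP position; "orientation": TCP orientation; "wrist_force": force on the tool from outside, world axes, zero at the start; "torque": the same for the moment, N m; "gripper_width": finger opening in m; "grasp_force": force on a finger pad.
Only numpy, scipy, OpenCV 4.12 (cv2) and the standard library are available. Lean on these libraries where they do the work, as an engineer would, in place of code of your own. Each camera call takes 0.05 s, during which the arm holds its last target. There are 200 camera calls.

## Working session

There is one attempt and no reset: what is moved stays moved. The work goes in short steps, Python scripts to look and compute and a shell command to move; the robot and the scene stay as the last step left them, time stands still between calls to the robot, and variables do not carry over. Pictures are saved under pics/ and viewed, at most 10 in all, crops included, and the job is handed in when it is done.

```bash
ls; mkdir -p pics; python3 - <<'E'
from rig import bot, grab_frame
import cv2,pickle
s=bot.get_state(); print({k:s[k] for k in('t','eef_pos','orientation','gripper_width')})
F={n:grab_frame(n) for n in('scene','top')}
pickle.dump(F,open('f0.pkl','wb'))
for n in F: cv2.imwrite(f'pics/{n}0.png',F[n]['img'][:,:,::-1]); print(n,F[n]['K'],F[n]['view'])
E
```

```text
pics
{'t': 0.0, 'eef_pos': array([0.16624563, 0.62779971, 0.22145298]), 'orientation': array([-4.05360114e-01, -3.11513602e+00,  3.01071142e-03]), 'gripper_width': 0.08703274153618171}
scene [[612.48122289   0.         315.35979993]
 [  0.         612.48122289 241.68929427]
 [  0.           0.           1.        ]] [[-0.71498213  0.69908649  0.00886808  0.37065895]
 [-0.54425944 -0.56450681  0.62057532  0.17295973]
 [ 0.43884191  0.43887372  0.7840967  -1.90880615]
 [ 0.          0.          0.          1.        ]]
top [[484.61087998   0.         325.23934995]
 [  0.         484.61087998 242.96520603]
 [  0.           0.           1.        ]] [[-0.00932818 -0.99959293 -0.02696214  0.05645224]
 [ 0.99269404 -0.01250083  0.12000946 -0.5491576 ]
 [-0.12029766 -0.02564568  0.99240656 -1.33571011]
 [ 0.          0.          0.          1.        ]]
```

View pics/scene0.png

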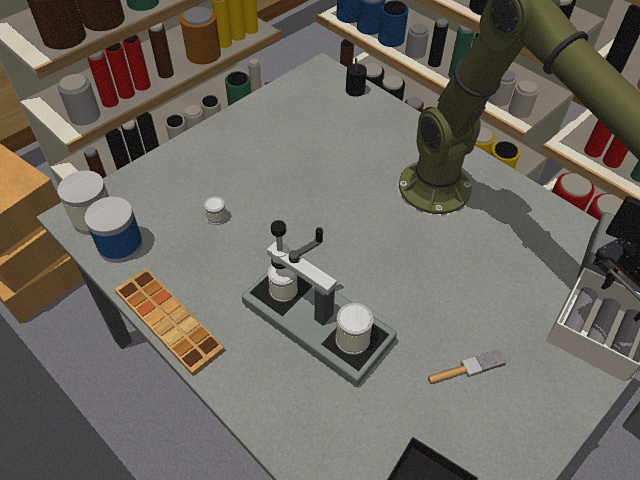

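View pics/top0.png

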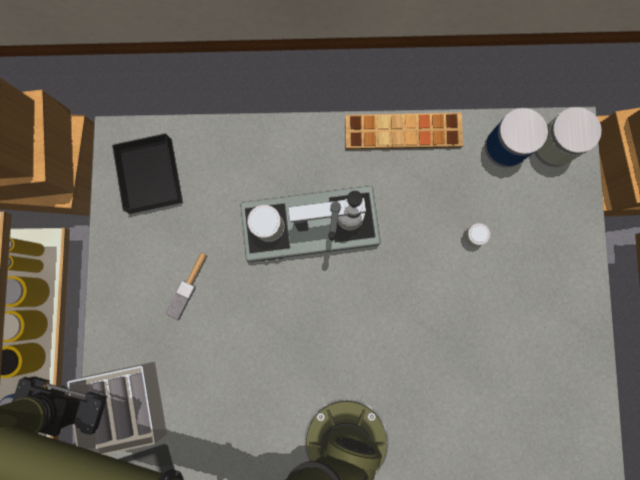

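The top view shows the shaker with knob about (355,199), pivot about (335,208) and lever grip about (332,236). The larger can is beyond the column at (265,222). In the scene view the knob is at (278,229) and the grip at (319,235). I'll zoom in on both for exact pixels.

```bash
python3 - <<'E'
import pickle,cv2,numpy as np
F=pickle.load(open('f0.pkl','rb'))
a=cv2.resize(F['scene']['img'][210:340,230:363],None,fx=3,fy=3,interpolation=cv2.INTER_CUBIC)
b=cv2.resize(F['top']['img'][175:275,235:385][:, 20:],None,fx=3,fy=3,interpolation=cv2.INTER_CUBIC)
c=np.zeros((390,800,3),np.uint8); c[:390,:399]=a; c[:300,405:405+390]=b
cv2.imwrite('pics/crop.png',c[:,:,::-1])
for n,roi in(('scene',(200,330,230,363)),('top',(175,275,235,385))):
    im=F[n]['img'];r=roi;g=im[r[0]:r[1],r[2]:r[3]].max(2)
    k,l,st,ce=cv2.connectedComponentsWithStats((g<50).astype(np.uint8))
    for i in range(1,k):
        if st[i,4]>15: print(n,st[i,:2]+[r[2],r[0]],st[i,2:],ce[i]+[r[2],r[0]])
E
```

```text
scene [271 221] [ 15  16 200] [278.   228.27]
scene [299 228] [ 24  28 111] [316.8018018  237.57657658]
scene [289 257] [10  6 39] [293.74358974 259.79487179]
scene [271 260] [15  9 56] [277.46428571 265.28571429]
scene [250 275] [ 62  41 783] [279.26564496 295.05236271]
scene [315 289] [ 20  36 497] [323.64386318 306.48490946]
top [330 194] [ 43  47 557] [356.50089767 226.99820467]
top [331 197] [14  3 18] [337.83333333 198.16666667]
top [296 222] [11  9 67] [301.6119403  226.20895522]
top [251 234] [ 31  16 203] [263.80788177 243.18226601]
```

View pics/crop.png

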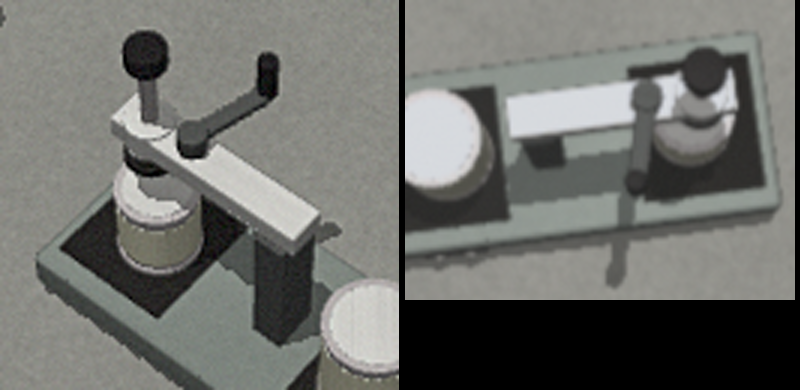

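The crops show, in full-image pixels:

| Point | Scene | Top |
|---|---|---|
| Knob top | (278.7,225.3) | (355,197.7) |
| Grip top | (319,229.3) | (332,235.3) |
| Pivot | (294,255) | (335.7,206.3) |
| Arm's column end | – | (290,214) |

The small can looks to be the one under the stop.

```bash
cat > h.py <<'E'
import numpy as np
def ray(f,uv):
    R=f['view'][:3,:3];t=f['view'][:3,3]
    d=np.linalg.inv(f['K'])@[uv[0],uv[1],1]; d=R.T@(d*[1,-1,-1]); return -R.T@t,d/np.linalg.norm(d)
def onz(f,uv,z):
    o,d=ray(f,uv); return o+d*(z-o[2])/d[2]
def tri(fs,uvs):
    A=0;b=0
    for f,uv in zip(fs,uvs):
        o,d=ray(f,uv);P=np.eye(3)-np.outer(d,d);A=A+P;b=b+P@o
    return np.linalg.solve(A,b)
E
python3 - <<'E'
from h import *
import pickle
F=pickle.load(open('f0.pkl','rb'));S,T=F['scene'],F['top']
np.set_printoptions(precision=4,suppress=True)
P={'knob':((278.7,225.3),(355,197.7),.312),'grip':((319,229.3),(332,235.3),.272),'piv':((294,255),(335.7,206.3),.236)}
for k,(a,b,z) in P.items(): print(k,tri((S,T),(a,b)),onz(S,a,z),onz(T,b,z))
print('armend',onz(T,(290,214),.215))
# lid of the far can, top view: crop bounds
import cv2
im=T['img'];m=(im[190:260,240:290].min(2)>185).astype(np.uint8)
k,l,st,ce=cv2.connectedComponentsWithStats(m);i=1+st[1:,4].argmax();print(st[i],ce[i]+[240,190])
for z in(.128,.148):
    w=onz(T,(st[i,0]+240,225),z)-onz(T,(st[i,0]+st[i,2]+240,225),z);print(z,np.linalg.norm(w))
# lid left/right edges in scene for the can under the stop
for name,l,r in(('under',(269,277),(297.5,280)),('far',(337,318),(372.5,318))):
    for z in(.128,.148): print(name,z,np.linalg.norm(onz(S,l,z)-onz(S,r,z)))
E
```

```text
knob [ 0.6192 -0.0241  0.3038] [ 0.6226 -0.0172  0.312 ] [ 0.6187 -0.0253  0.312 ]
grip [0.5389 0.0289 0.2676] [0.5411 0.032  0.272 ] [0.5387 0.0283 0.272 ]
piv [0.6147 0.0205 0.2288] [0.6173 0.0262 0.236 ] [0.6145 0.019  0.236 ]
armend [0.601  0.1322 0.215 ]
[  8  15  32  32 780] [263.5641 220.5141]
0.128 0.08516668643088764
0.148 0.08382017079089663
under 0.128 0.07201446192722771
under 0.148 0.07086961892277799
far 0.128 0.0847666780534839
far 0.148 0.08341910791572403
```

The far can is about 85 mm wide, so the small can is under the stop and its lid is at z 0.128. The knob top has to end at z≈0.268. I'll lift, spin so the closing axis suits the later lever push, close the fingers, and travel above the knob.

```bash
python3 -m pendant '[[0,0,-0.8,0.9],[0,0,-0.8,0.9],[0,0,-0.8,0.9],[0,0,-0.8,0.85],[-0.4,-0.1,0,0],[-0.86,-0.18,0,0],[-0.86,-0.18,0,0],[-0.86,-0.18,0,0]]' 1; python3 -m pendant '[[-0.86,-0.18,0,0],[-0.86,-0.18,0,0],[-0.86,-0.18,0,0],[-0.86,-0.18,0,0],[-0.86,-0.18,0,0],[-0.86,-0.18,0,0],[-0.86,-0.18,0,0],[-0.86,-0.18,0,0]]'
cat >> h.py <<'E'
from scipy.spatial.transform import Rotation
def go(s,target):
    return Rotation.from_rotvec(s['orientation']).inv().apply(np.array(target)-s['eef_pos'])/.05
E
python3 - <<'E'
from h import *; from rig import bot
s=bot.get_state();print(s['t'],s['eef_pos'],Rotation.from_rotvec(s['orientation']).as_matrix().round(3),go(s,[.619,-.0245,.335]),s['q'])
E
```

```text
t: 1.1
eef_pos: [0.2537, 0.5016, 0.3821]
orientation: [1.157, 2.921, -0.001]
wrist_force: [-0.1, 0.2, -0.4]
gripper_width: 0.0148
grasp_force: 0.0
t: 2.1
eef_pos: [0.4548, 0.2136, 0.3822]
orientation: [-1.157, -2.92, 0.0]
wrist_force: [1.3, 0.1, -0.5]
gripper_width: 0.0003
grasp_force: 0.0
2.1 [0.45483278 0.21358823 0.38223551] [[-0.729  0.685 -0.   ]
 [ 0.685  0.729 -0.   ]
 [ 0.    -0.    -1.   ]] [-5.65379721 -1.22123989  0.94359985] [-0.88509597 -0.03730744  0.38189822  1.53890604  0.01377602  1.63767132
  0.31392913]
```

```bash
python3 -m pendant '[[-0.9,-0.2,0,0],[-0.9,-0.2,0,0],[-0.9,-0.2,0,0],[-0.9,-0.2,0,0],[-0.9,-0.2,0,0],[-0.7,-0.15,0,0],[0,0,0,0],[0,0,0,0]]' 1
python3 - <<'E'
from h import *; from rig import bot,grab_frame; import cv2
s=bot.get_state();print(s['t'],s['eef_pos'],go(s,[.619,-.0245,.335]),s['wrist_force'])
a=grab_frame('scene');b=grab_frame('top')
c=np.hstack([cv2.resize(f['img'][y:y+130,x:x+130],(398,398),interpolation=cv2.INTER_CUBIC) for f,x,y in((a,230,190),(b,280,150))])
cv2.imwrite('pics/over.png',c[:,:,::-1])
E
```

```text
t: 3.1
eef_pos: [0.6041, -0.0041, 0.3821]
orientation: [-1.156, -2.92, -0.0]
wrist_force: [-0.5, -0.0, 0.8]
gripper_width: 0.0006
grasp_force: 0.0
3.1 [ 0.6041178  -0.00405962  0.38212497] [-0.49796327 -0.09426507  0.94189559] [-0.4500233  -0.0475551   0.84961528]
```

View pics/over.png

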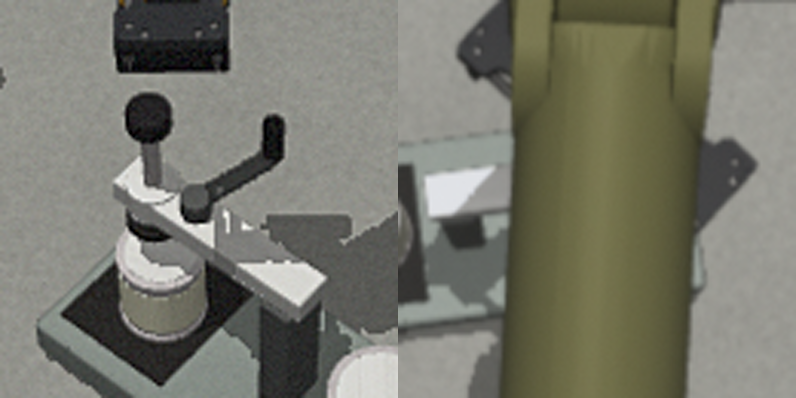

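The scene crop shows the gripper above and slightly robot-side of the knob (crop (148,118)), which agrees with the measured offset. I'll centre over the knob and descend to just above it.

```bash
python3 -m pendant '[[-0.25,-0.05,0,0],[-0.25,-0.05,0.3,0],[0,0,0.5,0],[0,0,0.2,0],[0,0,0.1,0],[0,0,0,0]]' 1
python3 - <<'E'
from h import *; from rig import bot,grab_frame; import cv2
s=bot.get_state();print(s['t'],s['eef_pos'],go(s,[.619,-.0245,.318]),s['wrist_force'])
a=grab_frame('scene');p=a['view'][:3,:3]@s['eef_pos']+a['view'][:3,3];uv=a['K']@(p*[1,-1,-1]);print(uv/uv[2])
cv2.imwrite('pics/over2.png',cv2.resize(a['img'][170:300,220:350],(520,520),interpolation=cv2.INTER_CUBIC)[:,:,::-1])
E
```

```text
t: 3.95
eef_pos: [0.6193, -0.0258, 0.3277]
orientation: [1.157, 2.921, 0.0]
wrist_force: [0.8, -0.3, 0.3]
gripper_width: 0.0007
grasp_force: 0.0
3.95 [ 0.61932412 -0.02575826  0.32768722] [0.02197912 0.0138612  0.1937446 ] [ 0.77334251 -0.30534258  0.29297742]
[276.953679   218.01471972   1.        ]
```

View pics/over2.png

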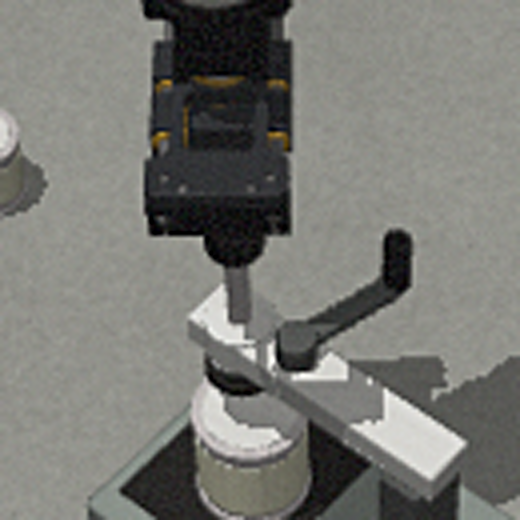

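The block in view is the gripper body's near end, so the fingers are centred over the knob. I'll press down gently.

```bash
python3 -m pendant '[[0,0,0.1,0],[0,0,0.1,0],[0,0,0.1,0],[0,0,0.1,0],[0,0,0.1,0],[0,0,0.1,0],[0,0,0.1,0],[0,0,0,0]]'; python3 -m pendant '[[0,0,0.1,0],[0,0,0.1,0],[0,0,0.1,0],[0,0,0.05,0],[0,0,0,0]]'
```

```text
t: 5.0
eef_pos: [0.6192, -0.0258, 0.2919]
orientation: [-1.157, -2.921, 0.0]
wrist_force: [-0.8, 0.6, 1.2]
gripper_width: 0.0006
grasp_force: 0.6
t: 5.62
eef_pos: [0.6192, -0.0258, 0.2745]
orientation: [-1.157, -2.92, 0.0]
wrist_force: [-0.8, 0.2, 0.7]
gripper_width: 0.0006
grasp_force: 0.6
```

```bash
python3 - <<'E'
from rig import grab_frame; import cv2
a=grab_frame('scene')
cv2.imwrite('pics/press.png',cv2.resize(a['img'][170:300,220:350],(520,520),interpolation=cv2.INTER_CUBIC)[:,:,::-1])
E
```

```text
(no output)
```

View pics/press.png

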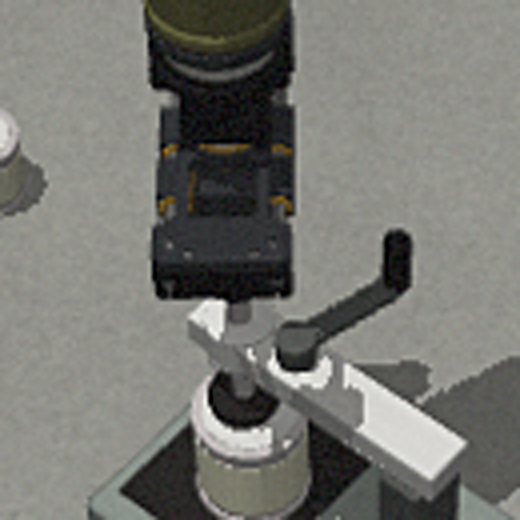

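The foot (crop (240,395)) has come down with the knob and is just above the lid. I'll go on in 1 mm steps.

```bash
python3 -m pendant '[[0,0,0.03,0],[0,0,0.03,0],[0,0,0.02,0],[0,0,0.02,0]]'; python3 -m pendant '[[0,0,0.02,0],[0,0,0.02,0]]'
```

```text
t: 6.18
eef_pos: [0.6192, -0.0258, 0.2701]
orientation: [1.157, 2.921, 0.0]
wrist_force: [-1.8, 1.1, 4.6]
gripper_width: 0.0005
grasp_force: 2.3
t: 6.42
eef_pos: [0.6192, -0.0258, 0.2685]
orientation: [1.157, 2.921, 0.0]
wrist_force: [-3.1, 0.2, 10.5]
gripper_width: 0.0002
grasp_force: 4.6
```

```bash
python3 -m pendant '[[0,0,0.02,0],[0,0,0,0]]'
```

```text
t: 6.68
eef_pos: [0.6193, -0.0258, 0.2685]
orientation: [1.157, 2.92, 0.001]
wrist_force: [-4.1, 1.2, 11.1]
gripper_width: 0.0006
grasp_force: 5.1
```

```bash
python3 -m pendant '[[0,0,0.02,0],[0,0,0.01,0],[0,0,0,0]]'
```

```text
t: 7.05
eef_pos: [0.6193, -0.0258, 0.2684]
orientation: [1.156, 2.92, 0.003]
wrist_force: [-5.8, 0.8, 15.0]
gripper_width: 0.0005
grasp_force: 8.0
```

TCP z is fixed at 0.268 while force rises, so the foot is on the lid. I'll lift, set the opening to about 44 mm and move above the lever grip.

```bash
python3 -m pendant '[[0,0,-0.1,0],[0,0,-0.3,0],[0,0,-0.5,0],[0,0,-0.2,0],[0,0,0,0]]' 0.5
python3 - <<'E'
from h import *; from rig import bot,grab_frame; import cv2
s=bot.get_state();print(s['t'],s['eef_pos'],go(s,[.539,.029,.300]),s['wrist_force'],s['gripper_width'])
a=grab_frame('scene')
cv2.imwrite('pics/lift.png',cv2.resize(a['img'][170:300,220:350],(520,520),interpolation=cv2.INTER_CUBIC)[:,:,::-1])
E
```

```text
t: 7.68
eef_pos: [0.6196, -0.026, 0.321]
orientation: [1.157, 2.92, 0.001]
wrist_force: [0.1, 0.2, 0.5]
gripper_width: 0.04
grasp_force: 0.0
7.675 [ 0.61962979 -0.02595419  0.32100374] [ 1.92814723 -0.30404202  0.41799533] [0.05062777 0.23439663 0.45338831] 0.040046034002128465
```

View pics/lift.png

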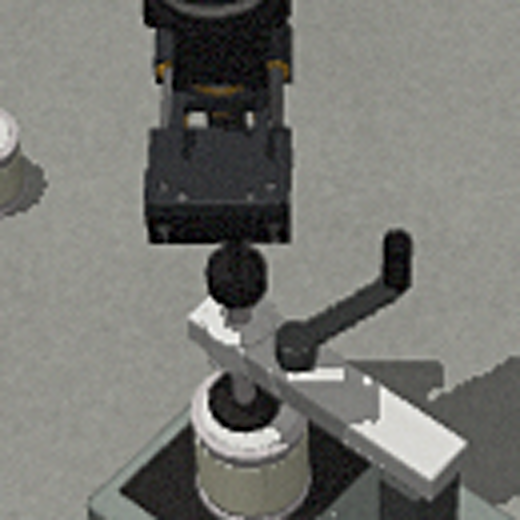

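The foot sits on the lid and the knob stayed down; the lever is untouched. I'll move over the grip, then straddle it.

```bash
python3 -m pendant '[[0.6,-0.1,0,0],[0.7,-0.1,0,0],[0.63,-0.1,0,0],[0,0,0.4,0],[0,0,0.3,0],[0,0,0,0]]'
python3 - <<'E'
from h import *; from rig import bot,grab_frame; import cv2
s=bot.get_state();print(s['eef_pos'],go(s,[.539,.029,.246]),s['wrist_force'])
a=grab_frame('scene');b=grab_frame('wrist')
cv2.imwrite('pics/grip.png',np.hstack([cv2.resize(a['img'][170:300,250:350],(300,390),interpolation=cv2.INTER_CUBIC),cv2.resize(b['img'],(500,390))])[:,:,::-1])
E
```

```text
t: 8.48
eef_pos: [0.5377, 0.029, 0.2837]
orientation: [-1.157, -2.918, 0.003]
wrist_force: [0.1, 0.7, -0.0]
gripper_width: 0.0436
grasp_force: 0.0
[0.53772902 0.02903739 0.28368544] [-0.02033938  0.01916068  0.75361987] [ 0.10158406  0.67463175 -0.00162403]
```

View pics/grip.png

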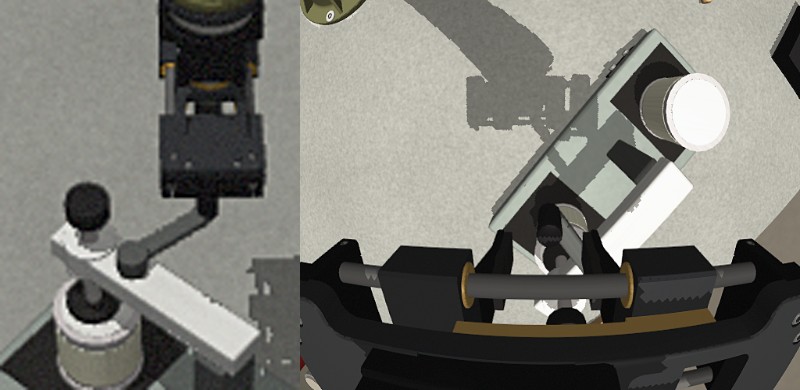

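The post sits between the two fingers (wrist crop (548,222), fingers at 500 and 590). I'll descend around it and begin the arc; tool y is tangential at mid-swing and tool x is radial.

```bash
python3 -m pendant '[[0,0,0.35,0],[0,0,0.35,0],[0,0.12,0,0],[0,0.12,0,0],[0.09,0.16,0,0],[0.09,0.15,0,0],[0.05,0.15,0,0],[0.04,0.14,0,0]]'; python3 -m pendant '[[0.02,0.15,0,0],[0.01,0.15,0,0],[0,0,0,0]]'
python3 - <<'E'
from h import *; from rig import bot,grab_frame; import cv2
s=bot.get_state();c=np.array([.6145,.0195,.247]);print(s['eef_pos'],(-go(s,c))*50,s['wrist_force'])
a=grab_frame('scene');b=grab_frame('wrist')
cv2.imwrite('pics/mid.png',np.hstack([cv2.resize(a['img'][170:300,250:350],(300,390),interpolation=cv2.INTER_CUBIC),cv2.resize(b['img'],(500,390))])[:,:,::-1])
E
```

```text
t: 9.57
eef_pos: [0.5577, 0.0701, 0.2505]
orientation: [-1.156, -2.921, -0.0]
wrist_force: [-3.3, -0.6, 0.2]
gripper_width: 0.0435
grasp_force: 1.2
t: 9.95
eef_pos: [0.568, 0.0819, 0.2507]
orientation: [1.155, 2.919, 0.001]
wrist_force: [-0.2, 0.2, 0.5]
gripper_width: 0.0433
grasp_force: 0.0
[0.56798911 0.08185168 0.2507414 ] [76.57701372 13.64350112 -3.84814349] [-0.19424244  0.15739249  0.54187408]
```

View pics/mid.png

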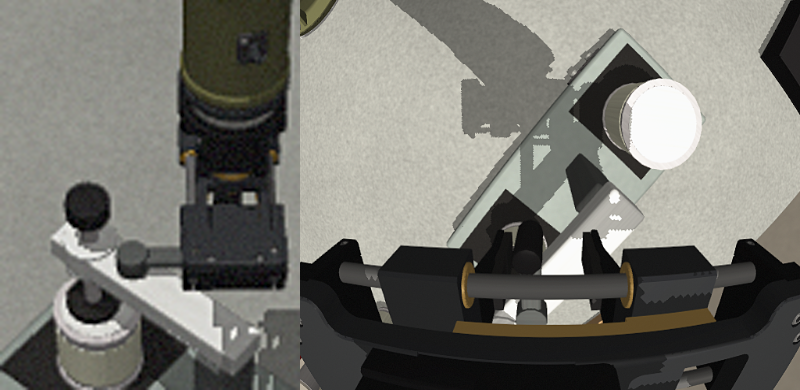

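The lever has swung with the post against the trailing finger (wrist crop (520,250)). I'll carry on round the arc.

```bash
python3 -m pendant '[[-0.01,0.15,0,0],[-0.03,0.15,0,0],[-0.04,0.15,0,0],[-0.05,0.14,0,0],[-0.07,0.13,0,0],[-0.07,0.1,0,0],[0,0,0,0]]'
python3 - <<'E'
from h import *; from rig import bot,grab_frame; import cv2
s=bot.get_state();c=np.array([.6145,.0195,.247]);print((-go(s,c))*50,s['wrist_force'])
a=grab_frame('scene');b=grab_frame('wrist')
cv2.imwrite('pics/end.png',np.hstack([cv2.resize(a['img'][170:300,250:350],(300,390),interpolation=cv2.INTER_CUBIC),cv2.resize(b['img'],(500,390))])[:,:,::-1])
E
```

```text
t: 10.92
eef_pos: [0.6056, 0.1018, 0.2506]
orientation: [1.157, 2.919, 0.001]
wrist_force: [0.5, -0.4, -0.5]
gripper_width: 0.0436
grasp_force: 0.0
[62.81587251 53.83529913 -3.62928692] [ 0.52660896 -0.39096152 -0.48534352]
```

```bash
python3 -m pendant '[[-0.04,0.05,0,0],[0,0,0,0]]'; python3 -m pendant '[[-0.02,0.03,0,0],[0,0,0,0]]'
```

```text
t: 11.28
eef_pos: [0.608, 0.1021, 0.2507]
orientation: [1.157, 2.92, 0.0]
wrist_force: [-0.8, 0.3, 0.1]
gripper_width: 0.0436
grasp_force: 0.4
t: 11.52
eef_pos: [0.6096, 0.1026, 0.2507]
orientation: [1.157, 2.921, 0.0]
wrist_force: [-1.1, -0.4, 1.0]
gripper_width: 0.0432
grasp_force: 0.6
```

```bash
python3 -m pendant '[[-0.02,0.04,0,0],[0,0,0,0]]';  python3 -m pendant '[[0,-0.15,0,0],[0,0,-0.3,0],[0,0,-0.8,0],[0,0,-1,0],[0.8,0,-0.6,0],[1,0,0,0],[1,0,0,0],[1,0,0,0]]'; python3 -m pendant '[[1,0,0,0],[0,0,0,0],[0,0,0,0]]'
python3 - <<'E'
from h import *; from rig import bot,grab_frame; import cv2
s=bot.get_state();print(s['t'],s['eef_pos'],s['qvel'].round(2))
a=grab_frame('scene');b=grab_frame('top')
cv2.imwrite('pics/fin.png',np.hstack([cv2.resize(a['img'][210:340,230:363],(399,390),interpolation=cv2.INTER_CUBIC),cv2.resize(b['img'][175:275,255:385],(390,300),interpolation=cv2.INTER_CUBIC)[:300] if 0 else cv2.resize(b['img'][165:295,255:385],(390,390),interpolation=cv2.INTER_CUBIC)])[:,:,::-1])
E
```

```text
t: 11.78
eef_pos: [0.612, 0.1033, 0.2507]
orientation: [1.157, 2.92, 0.0]
wrist_force: [-0.7, -1.7, 1.1]
gripper_width: 0.0436
grasp_force: 0.7
t: 12.78
eef_pos: [0.4671, 0.2292, 0.3871]
orientation: [1.157, 2.92, 0.004]
wrist_force: [-0.1, 0.2, 0.7]
gripper_width: 0.0436
grasp_force: 0.0
t: 13.15
eef_pos: [0.4323, 0.2618, 0.3866]
orientation: [1.158, 2.919, 0.002]
wrist_force: [0.0, -1.1, -0.7]
gripper_width: 0.0437
grasp_force: 0.0
13.15 [0.43230651 0.26180672 0.38658454] [ 0.02  0.01  0.02  0.    0.    0.   -0.  ]
```

View pics/fin.png

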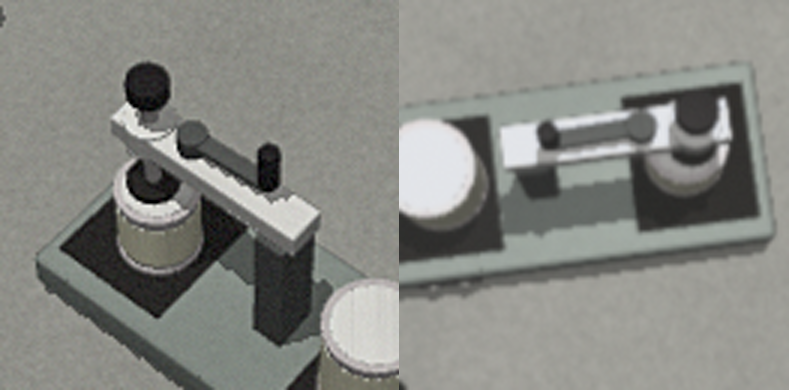

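The lever lies along the arm (grip at top crop (547,133), pivot (640,127)), the foot is on the small can's lid, and nothing else has moved. I'll hand it in.

```bash
python3 -c "
from rig import workorder
print(workorder.job_done())"
```

```text
the job is handed in; nothing more can be done
None
```

I lowered the stop onto the small can's lid, swung the clamp lever round until it lay along the arm, and handed the job in at about 13 s of robot time; no verdict was returned.

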